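# Set the shampoo doser to dose 4

## Robot

A 6-joint arm with a two-finger parallel gripper is mounted at the origin on the work surface. World frame = base frame: x ahead of the robot, y to its left, z up, the work surface at z = 0. Lengths are in m, angles in rad, forces in N, time in s.
With the tool pointing down it reaches from about 0.425 to 0.925 m from the base axis. Payload 12.5 kg.
Tool frame: the origin (TCP) lies on the mounting face of the last link; the fingertips stand 173 mm ahead of it and the grasp point (between the pads) lies 155 mm ahead of it; z points along the fingers, y is the direction in which the jaws open and shut (so a half turn about z gives the same grasp; the last joint's range is limited). The gripper opens to 85 mm and grips with 20 to 120 N. Pads are 22 mm wide; open, the fingers measure 114 mm over their backs; the gripper's body (76 mm by 85 mm) begins 54 mm behind the grasp point. The pads swing forward as they close: fully open they stand 13 mm farther back than shut.
Start: joints at [-1.251, 0.491, 1.559, -0, 1.092, -0.106], TCP at [0.258, -0.569, 0.405] pointing down, gripper open.
Joint ranges: [-3.1, 3.1], [-0.84, 2.19], [0.05, 2.79], [-1.13, 4.28], [0.06, 2.93], [-2.69, 2.69]. Speed limits (rad/s): [2.22, 2.22, 2.79, 3.14, 3.14, 3.14].

## Interface

Orientations are given as a unit quaternion [x, y, z, w].
In Python, from rig import env gives the robot as it stands. Calls block until the motion is done:
- env.movep(position, orientation): joint-space move of the TCP to a pose.
- env.servo_line(position, rot=None, rate=0.15): straight line of the TCP; rot=None keeps the orientation; rate is the mean speed in m/s.
- env.move_j(angles): joint-space move.
- env.gripper_to(opening, force=None): opening from 0.0 (shut) to 1.0 (fully open); force is the grip in N (None keeps the last); returns when the fingers have stopped.
- env.dwell(seconds).
- env.solve_ik(position, orientation): joint angles nearest the present ones, or None.
- env.observe(): the state.
- env.capture(name): name is "scene" or "top" or "wrist"; returns a dict with "pixels" (420x560x3 uint8, red, green, blue), "z_map" (420x560 float32, m along the optical axis (not along the pixel's ray), 0 where there is no reading), "fovy" (degrees; the focal length in pixels is half the picture's height over the tangent of half this angle, whatever the lens; pixels are square), "cx", "cy" (the principal point, pixels), "distortion" ([k1, k2, p1, p2, k3] as OpenCV has them; the pictures are not rectified), "rvec" (rotation vector, rad) and "tvec" (3), from world to camera coordinates, as OpenCV has them; the wrist camera has in their place "mount" (4x4, takes a point from camera to tool coordinates, whose origin is the TCP and whose axes are the flange's). Camera axes: x right, y down, z forward; pixel columns grow to the right and rows downward; lengths in m; the calibration is good to about 2 mm. A picture is of the moment at which its call begins: read the wrist's pose just before it.
A pose or a line that the arm cannot do raises env.MotionError and nothing moves.
- env.finish_job(): hands the job in, once; it reports no verdict.
The state is a dict: "time": time; "joints": joint angles; "joint_vel": joint speeds; "joint_torque": joint torques, N m; "tool_pos": TCP position; "orientation": TCP orientation; "contact_force": force on the tool from outside, world axes, zero at the start; "torque": the same for the moment, N m; "opening": opening from 0.0 (shut) to 1.0 (fully open).
Only numpy, scipy, OpenCV 4.12 (cv2) and the standard library are available. Lean on these libraries where they do the work, as an engineer would, in place of code of your own. Each camera call takes 0.05 s, during which the arm holds its last target. There are 200 camera calls.

## Task

On the shop counter stand two concentrate dosers, a yellow one for car shampoo and a blue one for screen wash. Turn the sleeve on the yellow doser until its white pointer clicks in at dose 4, the mark with four dots, and let go. Leave the blue doser's sleeve as it is set and do not knock over the spray can.

Things in the scene. Friction and masses are not known exactly. Their poses are not given: they have to be found in the camera images.
- yellow_sleeve (a joint): dose set on the yellow doser, rad: 0 at dose 1, growing as the sleeve turns CLOCKWISE seen from above; dose 2 = 0.436, 3 = 0.873, 4 = 1.309, 5 = 1.745; hard stops at 1 and 5. Starts near dose 1 or 2. A detent at each dose (about 0.09 N m to pass) draws it in and holds it when released. Doses are marked by 1 to 5 white dots on black plates on the fixed disc below; the white bar on the sleeve's top points to the dose set
- yellow_sleeve_center (a point): centre of the yellow doser's sleeve, an upright round grey cylinder, diameter 50 mm, height 48 mm, that turns on its vertical axis; grip it across from above at any yaw. The point is 24 mm below its top, 24 mm above the yellow scale disc (diameter 132 mm, upper face 126 mm over the counter). Doser: yellow box 112 x 112 x 108 mm, spout opposite the 3-dot mark, fixed to the counter
- blue_sleeve_mark (a point): point on the blue doser's sleeve: outer end of the white bar on its top, 22 mm from its axis, 174 mm above the counter. The blue doser is the same as the yellow one but blue; its sleeve is to be left as it is set
- spray_can_center (a point): centre, half-way up, of a loose dark aerosol can with an orange band and red cap, 54 mm in diameter and 165 mm tall, standing on the counter beyond the dosers; z axis up along the can
Mind the look-alikes: they are no part of the job. Of the things like the part that bears yellow_sleeve, leave any that is green or pink; of the rest the larger one is meant.

How it is judged:
At the end, for the whole second after the job is handed in: The yellow doser's sleeve is at rest at dose 4: within 10 degrees (0.175 rad) of 1.309 rad (value of joint yellow_sleeve between 1.134 and 1.484 rad and velocity of joint yellow_sleeve between -0.1 and 0.1 rad/s); the robot touches nothing.
It fails at once if the blue doser's sleeve is turned (its pointer moves more than 8 mm, about 21 degrees) (distance of blue_sleeve_mark from where it was at the start of the episode above 0.008 m).
It fails at once if the spray can is knocked over (tilted more than 30 degrees) (angle between spray_can_center's own z axis and vertical above 0.52 rad).
It also fails if it takes over 32 s, if anything falls off the work surface, if the arm or the gripper's body presses on something with over 40 N, if the wrist force passes 120 N, or if a joint passes its speed limit or range.

## Working session

There is one attempt and no reset: what is moved stays moved. The work goes in short steps, each a Python script; the robot and the scene stay as the last script left them, time stands still between calls to the robot, and variables do not carry over. Pictures are saved under pics/ and viewed, about 8 in all and at most 12, crops included, and the job is handed in when it is done.

```bash
mkdir -p pics; ls; cat > h.py <<'E'
import numpy as np, cv2
from scipy.spatial.transform import Rotation as R
from rig import env
def K(c):
    h=c["pixels"].shape[0]; f=h/2/np.tan(np.radians(c["fovy"])/2)
    return np.array([[f,0,c["cx"]],[0,f,c["cy"]],[0,0,1]])
def world(c,u,v,z=None,pose=None):
    """pixel -> world: by depth map, or on plane z"""
    p=cv2.undistortPoints(np.array([[[u,v]]],float),K(c),np.array(c["distortion"],float))[0,0]
    ray=np.array([p[0],p[1],1.])
    if "rvec" in c:
        Rm=cv2.Rodrigues(np.array(c["rvec"],float))[0].T; t=-Rm@np.array(c["tvec"],float).ravel()
    else:
        M=np.array(c["mount"]); Rt=R.from_quat(pose["orientation"]).as_matrix()
        Rm=Rt@M[:3,:3]; t=Rt@M[:3,3]+pose["tool_pos"]
    d=Rm@ray
    s=c["z_map"][int(round(v)),int(round(u))] if z is None else (z-t[2])/d[2]
    return t+s*d
def save(c,n): cv2.imwrite("pics/"+n+".png",c["pixels"][:,:,::-1])
E
python3 - <<'E'
from h import *
import pickle
for n in("scene","top"):
    c=env.capture(n); save(c,n); pickle.dump(c,open(n+".pkl","wb"))
a,b=[cv2.imread(f"pics/{n}.png") for n in("scene","top")]
print(env.observe()["time"])
E
```

```text
pics
0.1
```

View pics/top.png

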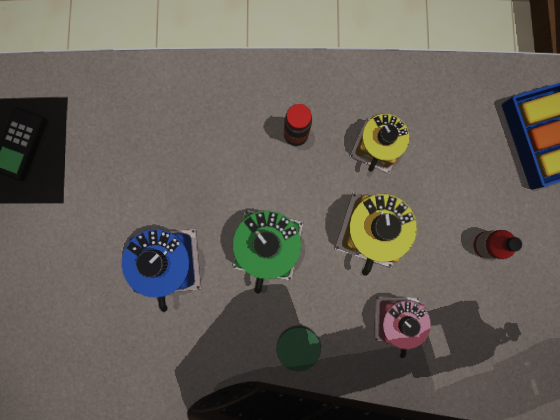

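View pics/scene.png

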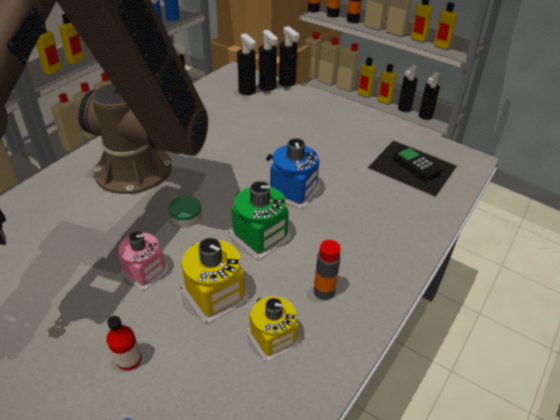

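The top view shows five possible dosers: large yellow (386,226), small yellow (388,133), green (267,243), pink (408,325) and blue (152,262). Green and pink are excluded, so of the two yellows I choose the larger one at (386,226). The spray can with the orange band is at (298,120). Next I'll take a close crop and measure.

```bash
python3 - <<'E'
from h import *
import pickle
c=pickle.load(open("top.pkl","rb"))
im=c["pixels"][180:280,330:430,::-1]
cv2.imwrite("pics/crop.png",cv2.resize(im,(600,600),interpolation=cv2.INTER_CUBIC))
for n,u,v in[("yel",384,226),("small",388,133),("green",267,243),("blue",152,262),("pink",408,325),("can",298,112)]: print(n,world(c,u,v).round(4))
# all world points; sleeve top and disc by height
H,W=c["z_map"].shape
uu,vv=np.meshgrid(np.arange(330,430),np.arange(180,285))
P=np.array([world(c,u,v) for u,v in zip(uu.ravel(),vv.ravel())])
hsv=cv2.cvtColor(c["pixels"],cv2.COLOR_RGB2HSV)[180:285,330:430].reshape(-1,3)
for lo,hi in((.165,.185),(.118,.134)):
    m=(P[:,2]>lo)&(P[:,2]<hi); Q=P[m]
    (x,y),r=cv2.minEnclosingCircle(Q[:,:2].astype(np.float32)); print(lo,len(Q),x,y,r,np.median(Q[:,2]),Q[:,:2].mean(0))
    w=m&(hsv[:,1]<70)&(hsv[:,2]>120)
    if lo>.16: print("bar",P[w].round(4)-[x,y,0])
E
```

```text
yel [ 0.5412 -0.2118  0.1739]
small [ 0.7258 -0.2319  0.1286]
green [0.5101 0.0042 0.1771]
blue [0.475  0.215  0.1775]
pink [ 0.3522 -0.266   0.1292]
can [ 0.757  -0.0536  0.1656]
0.165 593 0.5408118963241577 -0.21942028403282166 0.026017889380455017 0.17408054965356523 [ 0.54061431 -0.21863407]
bar [[ 2.24881037e-02  3.92028403e-03  1.75000000e-01]
 [ 2.27881037e-02  1.32028403e-03  1.71700000e-01]
 [ 2.21881037e-02  1.22028403e-03  1.80000000e-01]
 [ 2.07881037e-02  3.72028403e-03  1.73900000e-01]
 [ 2.06881037e-02  1.92028403e-03  1.74500000e-01]
 [ 2.08881037e-02 -3.79715967e-04  1.72300000e-01]
 [ 1.88881037e-02  3.62028403e-03  1.73700000e-01]
 [ 1.87881037e-02  2.12028403e-03  1.75200000e-01]
 [ 1.87881037e-02  3.20284033e-04  1.75900000e-01]
 [ 1.70881037e-02  3.32028403e-03  1.72200000e-01]
 [ 1.69881037e-02  2.12028403e-03  1.75100000e-01]
 [ 1.69881037e-02  2.02840328e-05  1.74100000e-01]
 [ 1.50881037e-02  4.22028403e-03  1.76000000e-01]
 [ 1.52881037e-02  1.62028403e-03  1.72700000e-01]
 [ 1.50881037e-02  2.20284033e-04  1.74900000e-01]
 [ 1.33881037e-02  3.72028403e-03 
[... 351 characters left out ...]
3e-03  1.73400000e-01]
 [ 9.68810368e-03 -7.97159672e-05  1.73200000e-01]
 [ 9.38810368e-03 -9.79715967e-04  1.77500000e-01]
 [ 7.88810368e-03  1.42028403e-03  1.71400000e-01]
 [ 7.58810368e-03  1.02028403e-03  1.78400000e-01]
 [ 7.68810368e-03 -1.57971597e-03  1.74600000e-01]
 [ 6.08810368e-03  1.12028403e-03  1.70000000e-01]
 [ 5.88810368e-03  1.20284033e-04  1.74000000e-01]
 [ 5.88810368e-03 -1.67971597e-03  1.74100000e-01]
 [ 3.98810368e-03  2.22028403e-03  1.74800000e-01]
 [ 4.08810368e-03  2.02840328e-05  1.73500000e-01]
 [ 4.08810368e-03 -2.07971597e-03  1.72300000e-01]]
0.118 2897 0.5413005948066711 -0.2193668782711029 0.06657375395298004 0.12611778028038945 [ 0.54031057 -0.21655569]
```

View pics/crop.png

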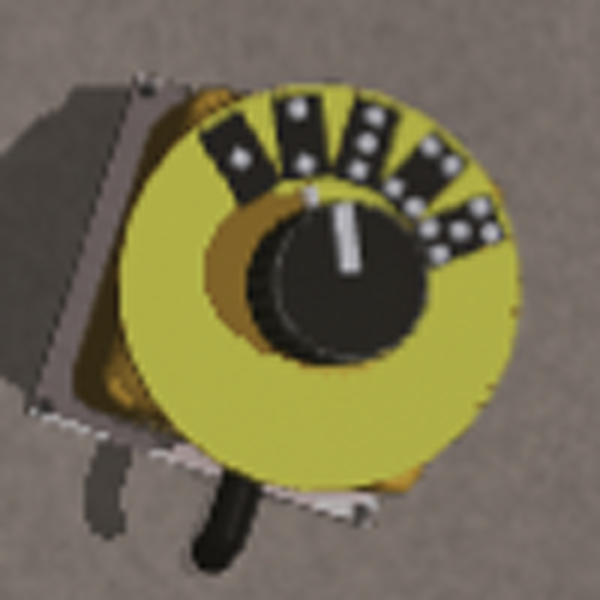

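The pointer is at about +7° from +x. The two-dot plate is at about +8° and the three-dot plate at about −18°, so the sleeve is at dose 2. Dose 4 is therefore 50° clockwise. I'll refine the plate angles, then move above the sleeve and cross-check with the wrist camera.

```bash
cat >> h.py <<'E'
C=np.array([.5411,-.2193])
def q(psi): # tool down; jaw (y) axis at world angle psi (deg)
    y=np.array([np.cos(np.radians(psi)),np.sin(np.radians(psi)),0]); z=np.array([0,0,-1.])
    return R.from_matrix(np.c_[np.cross(y,z),y,z]).as_quat()
E
python3 - <<'E'
from h import *
import pickle
c=pickle.load(open("top.pkl","rb"))
for n,u,v in[("1",241,157),("2",301,136),("3",367,143),("4",424,176),("5",460,230)]:
    p=world(c,330+u/6-.5,180+v/6-.5,.126); d=p[:2]-C; print(n,np.degrees(np.arctan2(d[1],d[0])).round(1),np.hypot(*d).round(4))
print("bottle",world(c,513,243),world(c,490,240))
s=env.observe(); y0=R.from_quat(s["orientation"]).as_matrix()[:,1]; print("yaw",np.degrees(np.arctan2(y0[1],y0[0])))
best=None
for psi in range(-180,180,15):
    a=env.solve_ik([*C,.40],q(psi)); b=env.solve_ik([*C,.307],q(psi-55))
    if a is None or b is None: continue
    m=max(abs(a[5]),abs(b[5])); 
    if best is None or m<best[0]: best=(m,psi,np.round(a,2),np.round(b,2))
print(best)
psi=best[1]
env.movep([*C,.43],q(psi))
s=env.observe(); w=env.capture("wrist"); save(w,"wrist1"); pickle.dump((w,s),open("wrist.pkl","wb"))
print(s["time"],s["tool_pos"])
H,W=w["z_map"].shape
P=np.array([[*world(w,u,v,pose=s),u,v] for v in range(0,H,2) for u in range(0,W,2) if w["z_map"][v,u]>0])
for lo,hi in((.168,.182),(.120,.132)):
    Q=P[(P[:,2]>lo)&(P[:,2]<hi)&(np.hypot(*(P[:,:2]-C).T)<.08)]
    if len(Q)>10: print(lo,len(Q),cv2.minEnclosingCircle(Q[:,:2].astype(np.float32)),np.median(Q[:,2]),Q[:,3:].mean(0))
E
```

```text
1 31.4 0.0488
2 6.7 0.0488
3 -19.0 0.0489
4 -44.2 0.0495
5 -68.7 0.0494
bottle [ 0.50882921 -0.46922756  0.15044571] [ 0.51563917 -0.44495976  0.09700238]
yaw -65.6022094990898
(np.float64(0.4981669052195774), 0, array([-0.5 ,  0.44,  1.67, -0.  ,  1.04, -0.5 ]), array([-0.5 ,  0.55,  1.76, -0.  ,  0.83,  0.46]))
1.75 [ 0.54084446 -0.22015082  0.42988783]
0.168 682 ((0.5414895415306091, -0.21830932796001434), 0.025212641805410385) 0.17387672404642457 [277.01759531 210.66568915]
0.12 2603 ((0.541857898235321, -0.21880754828453064), 0.06609012931585312) 0.12557009282706544 [277.15789474 186.24279677]
```

View pics/wrist1.png

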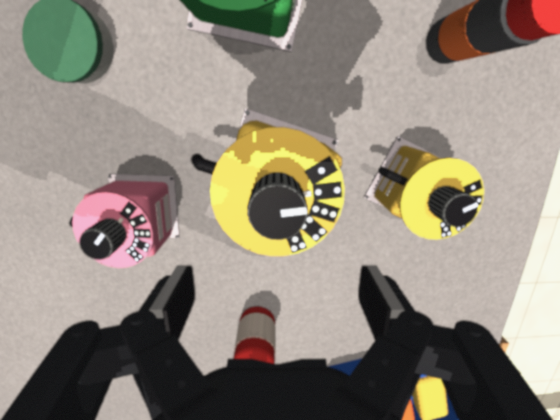

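The wrist view agrees with the top view within about 1 mm: sleeve at (277,211), radius 25 mm, top at 0.174 m, with clear space on both sides for the jaws. Next: descend, grip, turn 50° clockwise, and check before releasing.

```bash
sed -i 's/^C=.*/C=np.array([.5414,-.2188])/' h.py; cat >> h.py <<'E'
def st(n):
    s=env.observe(); y=R.from_quat(s["orientation"]).as_matrix()[:,1]
    print(n,round(s["time"],2),np.round(s["tool_pos"],4),"yaw",np.degrees(np.arctan2(y[1],y[0])).round(1),"F",np.round(s["contact_force"],1),"Mz",np.round(s["torque"][2],2),"op",round(s["opening"],3)); return s
def bar(c,pose=None):
    hsv=cv2.cvtColor(c["pixels"],cv2.COLOR_RGB2HSV); out=[]
    for v,u in np.argwhere((hsv[...,1]<70)&(hsv[...,2]>120)):
        p=world(c,u,v,.174,pose)
        if np.hypot(*(p[:2]-C))<.024: out.append(p[:2]-C)
    m=np.array(out); print("bar",len(m), np.degrees(np.arctan2(*(m.mean(0)[::-1]))).round(1) if len(m) else "")
    return m
E
python3 - <<'E'
from h import *
env.servo_line([*C,.306],q(0),rate=.1); st("down")
env.gripper_to(0.3,40); s=st("grip")
if abs(s["opening"]-.59)<.1:
    for a in(-10,-20,-30,-40,-50):
        env.movep([*C,.306],q(a)); st(a)
    env.dwell(.3); s=st("end"); w=env.capture("wrist"); save(w,"wrist2"); bar(w,s)
E
```

```text
down 3.19 [ 0.5415 -0.2188  0.3066] yaw 0.0 F [ 0.4 -0.1 -0.5] Mz -0.07 op 1.0
grip 3.61 [ 0.5413 -0.2188  0.3065] yaw -0.0 F [-2.3  0.9  6.2] Mz 0.04 op 0.577
-10 3.9 [ 0.5413 -0.2188  0.3065] yaw -10.0 F [-3.5  0.5  6.9] Mz 0.06 op 0.575
-20 4.19 [ 0.5413 -0.2188  0.3065] yaw -20.1 F [-2.9  0.4  6.5] Mz -0.1 op 0.577
-30 4.48 [ 0.5413 -0.2188  0.3065] yaw -30.0 F [-2.9  0.6  5.2] Mz 0.09 op 0.583
-40 4.78 [ 0.5412 -0.2188  0.3065] yaw -40.1 F [-2.8  1.4  6.4] Mz -0.08 op 0.577
-50 5.07 [ 0.5413 -0.2188  0.3065] yaw -50.0 F [-2.1  0.2  4.9] Mz -0.03 op 0.578
end 5.37 [ 0.5413 -0.2188  0.3065] yaw -50.0 F [-2.9  0.9  6.2] Mz -0.01 op 0.58
bar 726 -62.5
```

```bash
python3 - <<'E'
from h import *
env.gripper_to(1.0); st("open")
env.servo_line([*C,.43],rate=.12); s=st("up")
w=env.capture("wrist"); m=bar(w,s); cv2.imwrite("pics/wrist3.png",cv2.resize(w["pixels"][100:280,160:400,::-1],(800,600),interpolation=cv2.INTER_CUBIC))
env.movep([.30,-.55,.42],q(-65)); st("away")
t=env.capture("top"); bar(t); save(t,"top2")
E
```

```text
open 5.87 [ 0.5414 -0.2188  0.3059] yaw -50.0 F [0.  0.3 0.2] Mz -0.0 op 0.999
up 7.05 [ 0.5414 -0.2188  0.4293] yaw -50.0 F [-1.1  0.6  0.4] Mz 0.03 op 0.996
bar 244 -43.7
away 8.62 [ 0.3008 -0.5494  0.4201] yaw -64.9 F [-0.4 -0.5 -0.9] Mz 0.02 op 0.999
bar 33 -48.9
```

View pics/wrist3.png

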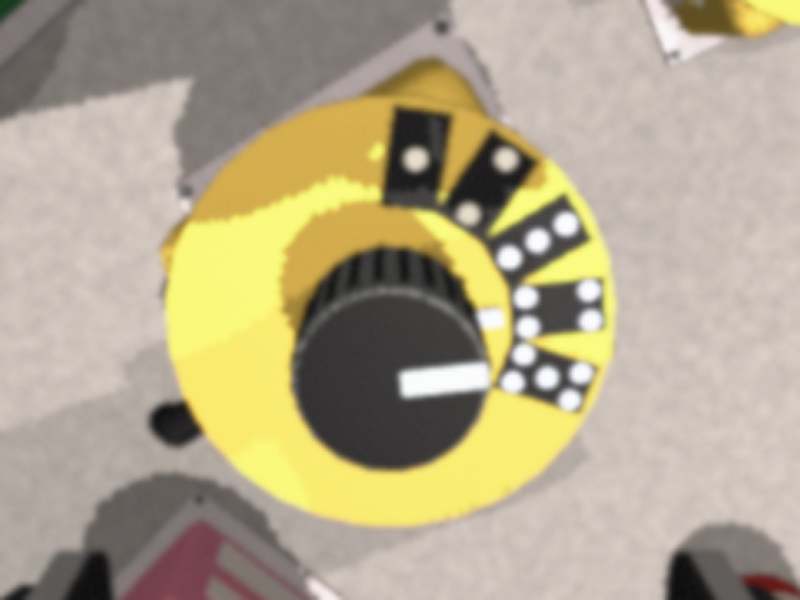

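View pics/top2.png

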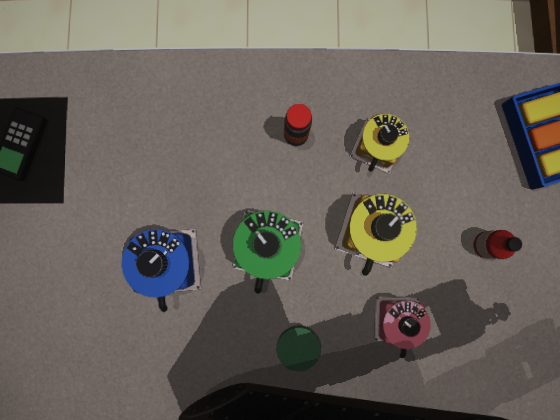

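The wrist crop shows the bar (400–490, 380) with a lower tab on the sleeve at (490,318) in line with the four-dot plate at (560,305). The bar measures −43.7° against the plate's −44.2°. In the top view, the blue doser (152,262) and the can (298,120) are as they were at the start.

```bash
python3 -c "
from h import *
env.finish_job()"
```

```text
the job is handed in; nothing more can be done
```

I turned the sleeve on the large yellow doser 50° clockwise, from dose 2 to dose 4. I then let go, moved the arm clear and handed the job in at about 8.7 s of the 32 s allowed.

**Pointer:** after release, the wrist camera put the pointer at −43.7° and the four-dot plate is at −44.2°, so it is within the 10° allowed. The coarser top camera read −48.9°; that disagrees by about 5° but is also within tolerance. It has only 33 pixels on the bar.

**Other checks:** in the before and after top views, the blue doser and the spray can look unchanged; I did not measure them. The contact force I read during the turn stayed under about 8 N. One pointer reading, taken while the gripper was still closed on the sleeve (−62.5°), was unreliable and I did not use it.

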